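# Pin the hinged mast clamp and hold it shut

## Robot

A 6-joint arm with a two-finger parallel gripper is mounted at the origin on the work surface. World frame = base frame: x ahead of the robot, y to its left, z up, the work surface at z = 0. Lengths are in m, angles in rad, forces in N, time in s.
With the tool pointing down it reaches from about 0.35 to 0.975 m from the base axis. Payload 4.9 kg.
Tool frame: the origin (TCP) lies on the mounting face of the last link; the fingertips stand 173 mm ahead of it and the grasp point (between the pads) lies 155 mm ahead of it; z points along the fingers, y is the direction in which the jaws open and shut (so a half turn about z gives the same grasp; the last joint's range is limited). The gripper opens to 85 mm and grips with 20 to 120 N. Pads are 22 mm wide; open, the fingers measure 114 mm over their backs; the gripper's body (76 mm by 85 mm) begins 54 mm behind the grasp point. The pads swing forward as they close: fully open they stand 13 mm farther back than shut.
Start: joints at [1.03, 0.053, 1.613, -0, 1.476, -0.119], TCP at [0.256, 0.57, 0.405] pointing down, gripper open.
Joint ranges: [-3.01, 3.01], [-1.01, 2.22], [0.06, 2.58], [-1.02, 4.17], [0.09, 2.62], [-3.14, 3.14]. Speed limits (rad/s): [2.57, 2.57, 3.14, 3.14, 3.14, 3.14].

## Interface

Orientations are given as a unit quaternion [w, x, y, z].
In Python, from plant import manip gives the robot as it stands.
- The arm moves only by the tool play_rows, never from a script. Its argument "increments" is a list of rows, each an object with "offset": the shift along the tool's x, y, z in mm, a list of three; "twist": the turn about the tool's z in rad; "grip": the opening, from 0 (shut) to 1 (fully open). In form: [{"offset": [dx, dy, dz], "twist": twist, "grip": grip}, ...]. A call has 1 to 5 rows; each row is the pose to reach, as a shift and turn from the pose commanded when the call began, along the tool's axes at that moment; what a row does not reach only later rows make up. A row lasts 1/12 s, in which the tool goes at most 41.7 mm and 7.16 degrees, less where a joint would pass 70% of its speed; a pose out of reach is approached as far as the arm can. A call with a gripper value outside its range is refused whole. The fingers move at their own pace and stop on an object; the grip force is fixed at half the most. Time passes only in rows, so rows that repeat a pose let the fingers close. It gives the time, the measured TCP pose, the force and the opening at its end, in the units of the state.
- manip.state(): the state, without advancing time (a new reading comes with each control period).
- manip.grab_frame(name): name is "side" or "top"; returns the picture (480x640x3 uint8, blue, green, red); there is no depth.
- manip.get_calibration(name): a dict with "fx", "fy", "cx", "cy" (pixels), "k1" (the pictures are not rectified: a ray, as slopes to the right and down, at radius r is drawn at 1 + k1 r^2 times it, then the intrinsics apply), "T" (4x4, takes a point from camera to world coordinates). Camera axes: x right, y down, z forward; pixel columns grow to the right and rows downward; lengths in m; the calibration is good to about 2 mm. A picture is of the moment at which its call begins. get_calibration takes no time and is no camera call.
- manip.job_done(): hands the job in, once; it reports no verdict.
Trained networks look in the newest picture that a camera, given by its name, has taken for a name from the list of things; names that differ only in an ending like _2 or _b are one class to them, and where a whole thing is asked for, a point or a joint stands for the part that bears it (a point fixed in the world has none). Each returns a list of dicts, best first, with "p" (0 to 1); they miss things now and then, are a little off and sometimes report something else, mostly with a low value. They report only what shows in the picture. A call takes as long as a camera call. They do not tell look-alikes from the thing itself.
- manip.boxes_of(query, camera): "xyz" ([x, y, z] in m, in the coordinates of the camera as it stood for that picture, good to about 4 mm: the middle of the surface that is visible of it).
- manip.tip_of(query, camera): "xyz" ([x, y, z] in m, in the coordinates of the camera as it stood for that picture, good to about 4 mm: a listed point, or the origin of a listed thing).
The state is a dict: "time": time; "joint_pos": joint angles; "joint_vel": joint speeds; "joint_efforts": joint torques, N m; "tool_pos": TCP position; "tool_rot": TCP orientation; "contact_force": force on the tool from outside, world axes, zero at the start; "ft_torque": the same for the moment, N m; "gripper_width": opening from 0.0 (shut) to 1.0 (fully open).
Only numpy, scipy, OpenCV 4.12 (cv2) and the standard library are available. Lean on these libraries where they do the work, as an engineer would, in place of code of your own. Each camera call takes 0.05 s, during which the arm holds its last target. There are 200 camera calls.

## Task

Swing the open upper half of the mast clamp down over the antenna mast, then take the knobbed clamp pin from the tool block and push it down through the holes in both lugs until its collar sits on the upper lug. Keep bearing down on the pin so that the clamp stays pressed fully shut against its rubber lining, and finish like that, still holding and pressing the pin, so that I can fit the keeper clip underneath. Leave all the other tools and parts where they are.

Things in the scene. Friction and masses are not known exactly. Their poses are not given: they have to be found in the camera images.
- clamp_hinge (a joint): Swing (rad) of the clamp's upper half: 0 = down, resting on the rubber lining and still 0.042 rad ajar; grows as it swings up and open; 1.53 = upright, stop at 1.96. The hinge is stiff: the half stays where it is left.
- upper_half (a joint): How far (rad) the upper half, once down, is squeezed against the rubber lining: 0 = only resting on it, 0.042 = fully shut, lugs parallel. It springs back to 0 when let go. Pressing straight down at the lug's hole starts to squeeze at about 1 N and shuts it fully at about 8 N. Angle from fully shut = clamp_hinge + 0.042 - upper_half.
- hinge_mid (a point): Middle of the clamp's hinge axis, 85 mm above the table. y runs along the hinge, z up, x level from the pin side to the hinge side (far from the robot). The steel clamp is 40 mm wide (y) and bolted down. The mast tube (diameter 40 mm) lies fixed in its lower half, its axis parallel to the hinge at x = -36 mm, from y = -150 to +70 mm.
- upper_hole (a point): Centre of the 13 mm hole in the upper lug, on the lug's outer face (top when shut), 88 mm from the hinge axis; moves with the upper half; z points out of that face; shut, axes as hinge_mid. Lug 7 mm thick, 40 mm wide, ends 20 mm past the hole. Shut, the face is 9 mm above the hinge (94 mm above the table); the clamp's crown rises 18 mm above it, 52 mm from the hole.
- lower_hole (a point): Centre of the hole in the fixed lower lug, on its upper face, 83 mm above the table; axes as hinge_mid. Plate 7 mm thick, hole diameter 13 mm, right through, free below it down to the base plate (12 mm above the table). With the clamp shut it is straight under the upper hole, with 4 mm between the two lugs.
- pin_knob (a point): Centre of the clamp pin's knob, z up along the pin. Plain steel pin, 89 mm long, 90 g: ribbed round knob of diameter 20, height 40 mm; under it a collar of diameter 26, thickness 4 mm; under that the shank of diameter 10, length 45 mm with a tapered end and a cross hole. It starts upright in a hole of the tool block, collar on the block's top, knob centre 79 mm above the table.
- pin_collar (a point): Centre of the underside of the pin's collar, 24 mm below the knob's centre; seated when it lies on the upper lug's outer face.
- pin_tip (a point): Lower end of the pin, 69 mm below the knob's centre.
- tool_block: Light wooden block 60 x 170 x 55 mm, fixed, origin at the centre of its underside, long side along its y; three upright holes of diameter 13 mm in a row along y, at -55, 0 and +55 mm. In them stand, in any order, the clamp pin (20 mm knob with a collar, top 99 mm above the table), the rivet punch and the drift.
- rivet_punch: Dull aluminium rivet punch in the tool block: body diameter 18 mm with a tapered top, no collar; 63 mm of it stand out of the block, top 118 mm above the table. Origin at its lower end. Leave alone.
- drift: Slim dark steel drift in the tool block: bar diameter 12 mm over a thin shoulder, 77 mm of it stand out of the block, top 132 mm above the table. Origin at its lower end. Leave alone.
- antenna_cap: Black plastic antenna cap, diameter 48, height 41 mm, on the table. Origin under its centre. Leave alone.
- socket_wrench: Chrome ratchet socket wrench, 203 mm long, lying on the table along its x, socket up at the +x end (48 mm high). Leave alone.
- beacon: Yellow beacon unit 92 x 118 mm, 151 mm high with its clear dome. Origin under its centre. Leave alone.
- grease_tin: Round metal tin, diameter 67, height 48 mm. Origin under its centre. Leave alone.
- clip_dish: Steel dish of keeper clips, diameter 84, height 22 mm. Origin under its centre. Leave alone.
There are look-alikes about, which are no part of the job. What is shaped like the part that bears pin_knob but pink or purple is not meant.

How it is judged:
By the outcome, as a careful person would: the job done as asked, in the order asked, and still so for the second after the job is handed in, while the arm keeps its last pose, push and grip.
It also fails if it takes over 58 s, if anything falls off the work surface, if the arm or the gripper's body presses on something with over 40 N, if the wrist force passes 120 N, or if a joint passes its speed limit or range.

## Working session

There is one attempt and no reset: what is moved stays moved. The work goes in short steps, Python scripts to look and compute and a tool call to move; the robot and the scene stay as the last step left them, time stands still between calls to the robot, and variables do not carry over. Pictures are saved under pics/ and viewed, about 8 in all and at most 12, crops included, and the job is handed in when it is done.

Besides the shell and the picture viewer there is one more tool, called in YAML: its name, and indented under it one key for each argument. play_rows: Moves the arm, as the interface text tells. Its arguments: {"type":"object","properties":{"increments":{"type":"array"}},"required":["increments"]}

```bash
mkdir -p pics
cat > h.py <<'E'
from plant import manip
import numpy as np, cv2
def cal(n):
    c=manip.get_calibration(n); return c, np.array(c["T"])
def pix(n,P):
    c,T=cal(n); q=np.linalg.inv(T)@np.append(P,1); s=q[:2]/q[2]; s=s*(1+c["k1"]*(s@s)); return [round(c["fx"]*s[0]+c["cx"]),round(c["fy"]*s[1]+c["cy"])]
def find(q,n,f=manip.tip_of,k=3):
    c,T=cal(n); r=[]
    for d in f(q,n)[:k]:
        w=(T@np.append(d["xyz"],1))[:3]; r.append((w.round(4).tolist(),round(d["p"],2),pix(n,w)))
    return r
def ray(n,u,v,z):
    "world point on pixel ray at height z"
    c,T=cal(n); K=np.array([[c["fx"],0,c["cx"]],[0,c["fy"],c["cy"]],[0,0,1.]])
    s=cv2.undistortPoints(np.array([[[u,v]]],float),K,np.array([c["k1"],0,0,0.]))[0,0]
    d=T[:3,:3]@np.array([s[0],s[1],1]); o=T[:3,3]; return (o+d*(z-o[2])/d[2]).round(4)
E
python3 - <<'E'
from h import *
for n in("side","top"):
    cv2.imwrite(f"pics/{n}0.png",manip.grab_frame(n)); print(n,cal(n)[1].round(3).tolist())
    for q in("hinge_mid","upper_hole","lower_hole","pin_knob","pin_collar","tool_block","rivet_punch","drift","beacon","grease_tin","clip_dish","antenna_cap","socket_wrench"): print(q,find(q,n))
s=manip.state(); print({k:np.round(v,3).tolist() for k,v in s.items()})
E
```

```text
side [[-0.999, -0.033, 0.029, 0.489], [-0.044, 0.644, -0.764, 0.839], [0.007, -0.765, -0.645, 0.834], [0.0, 0.0, 0.0, 1.0]]
hinge_mid [([0.5968, -0.0133, 0.0867], 0.64, [283, 249]), ([0.5363, 0.2569, 0.0569], 0.3, [303, 363])]
upper_hole [([0.5937, -0.015, 0.1745], 0.67, [283, 216])]
lower_hole [([0.5114, -0.0355, 0.0836], 0.86, [324, 245])]
pin_knob [([0.5401, 0.2531, 0.0727], 0.79, [301, 356]), ([0.5526, 0.1657, 0.067], 0.76, [298, 320]), ([0.6212, 0.2301, 0.0672], 0.65, [257, 346])]
pin_collar [([0.4105, 0.2203, 0.0436], 0.7, [373, 354]), ([0.5549, 0.1668, 0.0461], 0.63, [297, 328]), ([0.5342, 0.2551, 0.0555], 0.61, [304, 363])]
tool_block [([0.5216, 0.3064, -0.0005], 0.61, [310, 407])]
rivet_punch [([0.5142, 0.3029, 0.0133], 0.49, [314, 401])]
drift [([0.5009, 0.3605, 0.0117], 0.77, [321, 432])]
beacon [([0.6956, -0.4039, 0.0016], 0.79, [262, 179])]
grease_tin [([0.7169, 0.157, 0.0004], 0.84, [216, 336])]
clip_dish [([0.6991, 0.3314, -0.0011], 0.93, [207, 416]), ([0.7198, 0.1563, 0.003], 0.6, [215, 335])]
antenna_cap [([0.4258, 0.1385, -0.0005], 0.73, [363, 335])]
socket_wrench [
[... 858 characters left out ...]
eacon [([0.6934, -0.4047, 0.0009], 0.71, [470, 180]), ([0.5867, -0.0162, 0.1745], 0.52, [316, 210])]
grease_tin [([0.7168, 0.1519, -0.0007], 0.66, [250, 170])]
clip_dish [([0.6947, 0.3291, -0.0035], 0.71, [181, 179])]
antenna_cap [([0.4241, 0.1371, -0.004], 0.69, [254, 286])]
socket_wrench [([0.3823, -0.2479, 0.0008], 0.87, [411, 304])]
{'time': 1.4, 'joint_pos': [1.03, 0.053, 1.613, -0.0, 1.476, -0.119], 'joint_vel': [0.0, -0.001, -0.001, -0.0, -0.0, -0.001], 'joint_efforts': [-0.001, -39.368, -37.045, -0.0, 0.001, 0.0], 'tool_pos': [0.256, 0.57, 0.405], 'tool_rot': [0.0, 0.209, 0.978, -0.0], 'contact_force': [0.586, -0.281, -1.307], 'ft_torque': [0.004, 0.015, 0.006], 'gripper_width': 1.0}
```

View pics/side0.png

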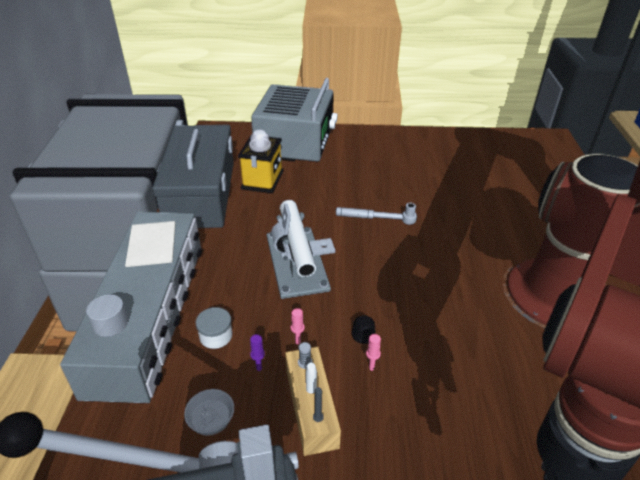

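View pics/top0.png

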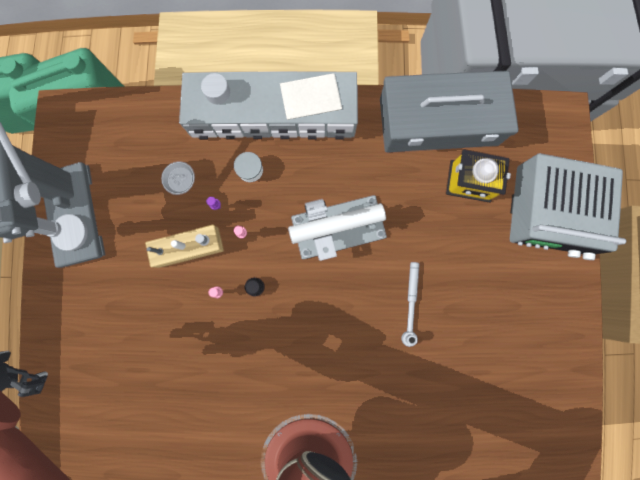

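The side view shows the clamp open at around (295,245), with the pin lug at (325,246). The tool block holds a grey knob at (304,352), the punch at (311,378) and the drift at (318,403). Pink and purple look-alikes stand around it. Next I'll zoom in.

Run:
```python
from h import *
s=cv2.imread("pics/side0.png"); t=cv2.imread("pics/top0.png")
a=cv2.resize(s[190:310,240:360],(400,400),interpolation=3); b=cv2.resize(s[330:450,260:380],(400,400),interpolation=3)
c=cv2.resize(t[180:280,280:380],(400,400),interpolation=3)
cv2.imwrite("pics/crop0.png",np.vstack([np.hstack([a,b])]) );
```

```text
(no output)
```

View pics/crop0.png

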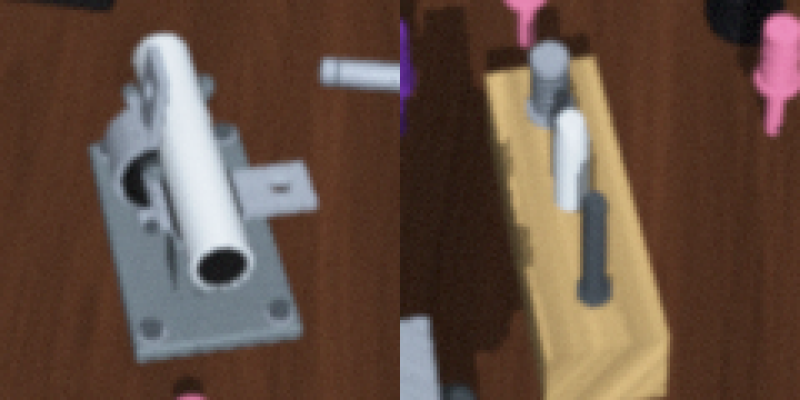

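The left half shows the clamp's upper half upright behind the mast, with the lower lug's hole visible. The right half shows the ribbed, collared pin at the near end of the block, then the punch and the drift. First I'll head to the far side of the upper half with closed fingers.

Add to h.py:
```python
from scipy.spatial.transform import Rotation as Rn
def go(target,yaw=None):
    s=manip.state(); q=s["tool_rot"]; R=Rn.from_quat([q[1],q[2],q[3],q[0]]).as_matrix()
    y=np.arctan2(R[1,0],R[0,0]); o=R.T@(np.array(target)-s["tool_pos"])*1000
    tw=None if yaw is None else round(float((y-yaw+np.pi)%(2*np.pi)-np.pi),3)
    print("t",round(s["time"],2),"pos",np.round(s["tool_pos"],4),"yaw",round(y,3),"F",np.round(s["contact_force"],1),"g",round(s["gripper_width"],3),"| offset",o.round(1),"twist",tw)
```

```text
(no output)
```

play_rows:
  increments:
    - {"offset": [-34, -22, 0], "twist": -0.12, "grip": 0}
    - {"offset": [-68, -44, 0], "twist": -0.24, "grip": 0}
    - {"offset": [-102, -66, 0], "twist": -0.36, "grip": 0}
    - {"offset": [-136, -88, 0], "twist": -0.48, "grip": 0}
    - {"offset": [-170, -110, 0], "twist": -0.6, "grip": 0}

```text
time: 1.82
tool_pos: [0.3638, 0.403, 0.4048]
tool_rot: [0.0, -0.085, 0.996, 0.0]
contact_force: [0.0, -0.0, -0.8]
gripper_width: 0.3
```

```bash
python3 -c "
from h import *
go([.629,-.004,.400],3.40)"
```

```text
t 1.82 pos [0.3638 0.403  0.4048] yaw -2.971 F [ 0.  -0.  -0.8] g 0.3 | offset [-192.4 -446.1    4.9] twist -0.088
```

play_rows:
  increments:
    - {"offset": [-16, -37, 0], "twist": 0, "grip": 0}
    - {"offset": [-32, -74, 0], "twist": 0, "grip": 0}
    - {"offset": [-48, -111, 0], "twist": 0, "grip": 0}
    - {"offset": [-64, -148, 0], "twist": 0, "grip": 0}
    - {"offset": [-80, -185, 0], "twist": 0, "grip": 0}

```text
time: 2.23
tool_pos: [0.473, 0.2334, 0.4051]
tool_rot: [0.0, -0.082, 0.997, 0.0]
contact_force: [1.0, 0.3, 0.3]
gripper_width: -0.001
```

play_rows:
  increments:
    - {"offset": [-16, -37, 0], "twist": 0, "grip": 0}
    - {"offset": [-32, -74, 0], "twist": 0, "grip": 0}
    - {"offset": [-48, -111, 0], "twist": 0, "grip": 0}
    - {"offset": [-64, -148, 0], "twist": 0, "grip": 0}
    - {"offset": [-80, -185, 0], "twist": -0.08, "grip": 0}

```text
time: 2.65
tool_pos: [0.5823, 0.0638, 0.405]
tool_rot: [0.0, -0.122, 0.993, 0.0]
contact_force: [0.2, 0.9, -0.0]
gripper_width: 0.001
```

```bash
python3 -c "
from h import *
go([.629,-.004,.348],3.40)"
```

```text
t 2.65 pos [0.5823 0.0638 0.405 ] yaw -2.897 F [ 0.2  0.9 -0. ] g 0.001 | offset [-28.8 -77.1  57. ] twist -0.013
```

play_rows:
  increments:
    - {"offset": [-15, -38, 0], "twist": 0, "grip": 0}
    - {"offset": [-29, -77, 0], "twist": -0.01, "grip": 0}
    - {"offset": [-29, -77, 28], "twist": -0.01, "grip": 0}
    - {"offset": [-29, -77, 57], "twist": -0.01, "grip": 0}
    - {"offset": [-29, -77, 57], "twist": -0.01, "grip": 0}

```text
time: 3.07
tool_pos: [0.6268, -0.0027, 0.3406]
tool_rot: [-0.006, -0.126, 0.992, 0.001]
contact_force: [-0.9, 0.7, -2.1]
gripper_width: -0.001
```

```bash
python3 -c "
from h import *
for n in ('side','top'):
  cv2.imwrite(f'pics/{n}1.png',manip.grab_frame(n)); print(find('upper_hole',n),find('hinge_mid',n))
go([.629,-.004,.348],3.40)
a=cv2.imread('pics/side1.png')[150:310,200:360]; b=cv2.imread('pics/top1.png')[130:290,240:400]
cv2.imwrite('pics/c1.png',cv2.resize(np.hstack([a,b]),(800,400),interpolation=3))"
```

```text
[([0.5919, -0.0139, 0.1718], 0.9, [284, 217])] [([0.5952, -0.0119, 0.0843], 0.61, [284, 250])]
[([0.5862, -0.0167, 0.172], 0.79, [316, 210])] [([0.5947, -0.0179, 0.0814], 0.92, [317, 213])]
t 3.37 pos [ 0.6288 -0.0015  0.3505] yaw -2.887 F [ 0.8 -0.2 -0.3] g 0.001 | offset [ 0.4 -2.5  2.5] twist -0.003
```

View pics/c1.png

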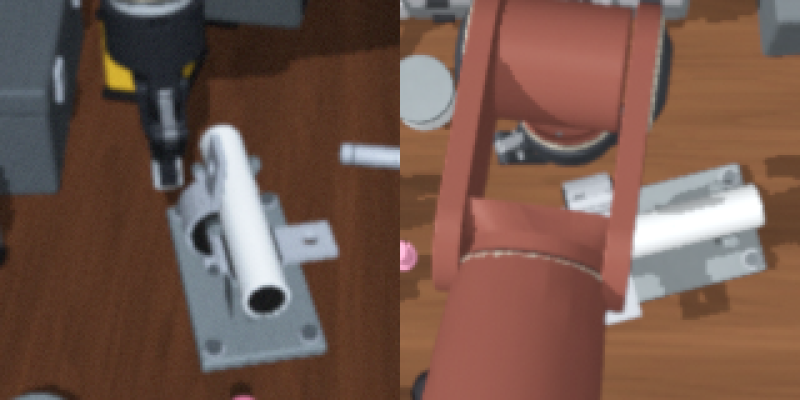

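The crop shows the closed fingertips beyond the upright half, at about (168,185). The upper half is just behind the mast. Now I'll swing it down along the arc.

play_rows:
  increments:
    - {"offset": [15, -1, 0], "twist": 0, "grip": 0}
    - {"offset": [30, -3, 0], "twist": 0, "grip": 0}
    - {"offset": [40, -3, 1], "twist": 0, "grip": 0}
    - {"offset": [49, -3, 2.5], "twist": 0, "grip": 0}
    - {"offset": [58, -3, 6], "twist": 0, "grip": 0}

```text
time: 3.78
tool_pos: [0.5727, -0.0194, 0.3434]
tool_rot: [0.002, -0.127, 0.992, -0.0]
contact_force: [0.1, 1.5, 2.1]
gripper_width: -0.003
```

```bash
python3 -c "
from h import *
for n in ('side','top'):
  manip.grab_frame(n); print(find('upper_hole',n))
go([.629,-.004,.348],3.40)"
```

```text
[([0.567, -0.0223, 0.1637], 0.92, [297, 218])]
[([0.5607, -0.0255, 0.1649], 0.51, [320, 222])]
t 3.98 pos [ 0.5727 -0.0194  0.3417] yaw -2.888 F [-0.3 -0.6  0.4] g 0.001 | offset [-58.4   0.8  -6.3] twist -0.004
```

play_rows:
  increments:
    - {"offset": [8, 0, 1.5], "twist": 0, "grip": 0}
    - {"offset": [16, 0, 6], "twist": 0, "grip": 0}
    - {"offset": [24, 0, 11], "twist": 0, "grip": 0}
    - {"offset": [31, 0, 17], "twist": 0, "grip": 0}
    - {"offset": [37, 0, 24], "twist": 0, "grip": 0}

```text
time: 4.4
tool_pos: [0.5362, -0.029, 0.3171]
tool_rot: [-0.0, -0.127, 0.992, -0.0]
contact_force: [0.0, -0.3, 1.5]
gripper_width: -0.001
```

play_rows:
  increments:
    - {"offset": [6, 0, 8], "twist": 0, "grip": 0}
    - {"offset": [10.5, 0, 15], "twist": 0, "grip": 0}
    - {"offset": [15, 0, 24], "twist": 0, "grip": 0}
    - {"offset": [18, 0, 33], "twist": 0, "grip": 0}
    - {"offset": [20, 0, 40], "twist": 0, "grip": 0}

```text
time: 4.82
tool_pos: [0.517, -0.0338, 0.2761]
tool_rot: [-0.001, -0.127, 0.992, 0.0]
contact_force: [0.2, -1.4, 0.1]
gripper_width: -0.003
```

```bash
python3 -c "
from h import *
for n in ('side','top'):
  manip.grab_frame(n); print(find('upper_hole',n))
go([.629,-.004,.348],3.40)"
```

```text
[([0.5129, -0.0372, 0.0978], 0.84, [323, 239])]
[]
t 5.02 pos [ 0.5177 -0.0337  0.2773] yaw -2.887 F [ 0.8  0.7 -0.2] g -0.001 | offset [-115.1    0.8  -70.8] twist -0.004
```

play_rows:
  increments:
    - {"offset": [0, 0, 4], "twist": 0, "grip": 0}
    - {"offset": [0, 0, 8], "twist": 0, "grip": 0}
    - {"offset": [0, 0, 10], "twist": 0, "grip": 0}
    - {"offset": [0, 0, 10], "twist": 0, "grip": 0}
    - {"offset": [0, 0, 10], "twist": 0, "grip": 0}

```text
time: 5.43
tool_pos: [0.5181, -0.0339, 0.2685]
tool_rot: [0.0, -0.127, 0.992, -0.0]
contact_force: [-0.9, 0.5, 4.6]
gripper_width: 0.004
```

```bash
python3 -c "
from h import *
go([.54,.254,.32],1.91)"
```

```text
t 5.43 pos [ 0.5181 -0.0339  0.2685] yaw -2.887 F [-0.9  0.5  4.6] g 0.004 | offset [-93.6 273.1 -51.6] twist 1.486
```

play_rows:
  increments:
    - {"offset": [0, 0, -40], "twist": 0.1, "grip": 0}
    - {"offset": [-8, 24, -75], "twist": 0.22, "grip": 0}
    - {"offset": [-20, 58, -92], "twist": 0.34, "grip": 0}
    - {"offset": [-32, 94, -92], "twist": 0.46, "grip": 0}
    - {"offset": [-44, 129, -92], "twist": 0.58, "grip": 0}

```text
time: 5.85
tool_pos: [0.5281, 0.0997, 0.3621]
tool_rot: [0.002, 0.157, 0.988, 0.001]
contact_force: [0.2, 0.3, -0.9]
gripper_width: 0.004
```

```bash
python3 -c "
from h import *
for n in ('side','top'):
  manip.grab_frame(n)
  for q in ('upper_hole','pin_knob','pin_collar','tool_block'): print(q,find(q,n,k=4))
go([.54,.254,.36],1.91)"
```

```text
upper_hole [([0.5136, -0.0379, 0.0988], 0.95, [323, 239]), ([0.3889, -0.2458, -0.0045], 0.69, [374, 219])]
pin_knob [([0.622, 0.2336, 0.0661], 0.88, [256, 348]), ([0.5525, 0.1645, 0.0679], 0.82, [298, 319]), ([0.4077, 0.2213, 0.0695], 0.71, [376, 345]), ([0.5364, 0.252, 0.0719], 0.69, [303, 356])]
pin_collar [([0.6264, 0.2313, 0.039], 0.8, [255, 356]), ([0.41, 0.2232, 0.0418], 0.76, [374, 356]), ([0.5358, 0.2536, 0.0543], 0.75, [304, 363]), ([0.5559, 0.1624, 0.0415], 0.56, [296, 327])]
tool_block [([0.5236, 0.3048, 0.0018], 0.98, [309, 405]), ([0.6963, -0.4015, 0.0006], 0.55, [262, 180])]
upper_hole [([0.5076, -0.0388, 0.0988], 0.8, [326, 250])]
pin_knob []
pin_collar []
tool_block [([0.5182, 0.3085, -0.0015], 0.92, [187, 248])]
t 6.35 pos [0.5278 0.0974 0.3595] yaw 2.832 F [-0.1  0.1 -0.7] g 0.0 | offset [ 36.1 152.8  -0.6] twist 0.922
```

play_rows:
  increments:
    - {"offset": [9, 36, 0], "twist": 0.12, "grip": 0.7}
    - {"offset": [18, 72, 0], "twist": 0.24, "grip": 0.7}
    - {"offset": [27, 108, 0], "twist": 0.36, "grip": 0.7}
    - {"offset": [36, 142, 0], "twist": 0.48, "grip": 0.7}
    - {"offset": [38, 152, 0], "twist": 0.6, "grip": 0.7}

```text
time: 6.77
tool_pos: [0.5376, 0.2578, 0.3598]
tool_rot: [-0.0, 0.441, 0.898, 0.001]
contact_force: [-0.8, 0.1, 0.0]
gripper_width: 0.691
```

play_rows:
  increments:
    - {"offset": [0, 0, 0], "twist": 0.12, "grip": 0.7}
    - {"offset": [0, 0, 0], "twist": 0.24, "grip": 0.7}
    - {"offset": [0, 0, 0], "twist": 0.32, "grip": 0.7}
    - {"offset": [0, 0, 0], "twist": 0.32, "grip": 0.7}

```text
time: 7.1
tool_pos: [0.538, 0.2543, 0.3596]
tool_rot: [-0.0, 0.577, 0.817, -0.0]
contact_force: [0.6, -0.3, -0.3]
gripper_width: 0.695
```

```bash
python3 -c "
from h import *
n='side'
im=manip.grab_frame(n)
cv2.imwrite('pics/c2.png',cv2.resize(im[230:460,190:420],(560,560),interpolation=3))
for q in ('pin_knob','pin_collar'): print(q,find(q,n,k=5))
go([.5375,.2535,.236],1.91)"
```

```text
pin_knob [([0.4066, 0.22, 0.0705], 0.77, [377, 345]), ([0.622, 0.2315, 0.0668], 0.66, [257, 346]), ([0.5542, 0.1643, 0.0689], 0.58, [297, 319]), ([0.5369, 0.2523, 0.0743], 0.53, [303, 355])]
pin_collar [([0.5563, 0.1656, 0.043], 0.83, [296, 328]), ([0.5343, 0.2545, 0.0563], 0.55, [304, 362]), ([0.6225, 0.2327, 0.0417], 0.54, [257, 356]), ([0.718, 0.1573, -0.0001], 0.52, [216, 336])]
t 7.25 pos [0.5379 0.2543 0.3596] yaw 1.914 F [ 0.6 -1.  -0.3] g 0.698 | offset [ -0.6  -0.6 123.6] twist 0.004
```

View pics/c2.png

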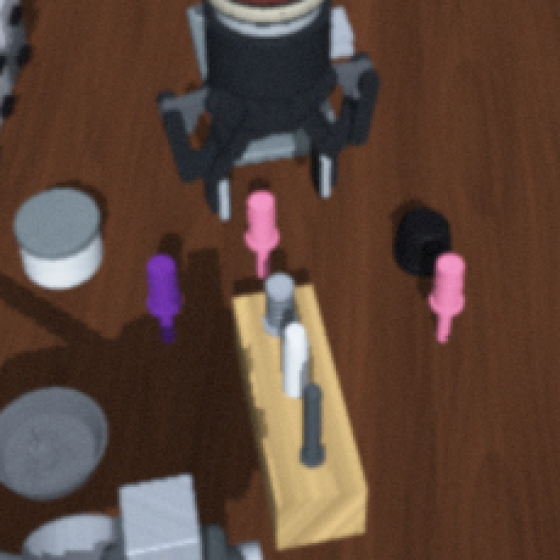

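The picture shows the open jaws at (275,190) above the pin knob at (280,300). The finger plane clears the punch. I'll check this with a pixel ray and then descend.

```bash
python3 -c "
from h import *
k=230/560
print(ray('side',190+280*k,230+282*k,.099), ray('side',190+280*k,230+303*k,.079+.005))"
```

```text
[0.5331 0.2519 0.099 ] [0.5328 0.2586 0.084 ]
```

play_rows:
  increments:
    - {"offset": [0, -2, 40], "twist": 0, "grip": 0.7}
    - {"offset": [0, -2, 75], "twist": 0, "grip": 0.7}
    - {"offset": [0, -2, 105], "twist": 0, "grip": 0.7}
    - {"offset": [0, -2, 123], "twist": 0, "grip": 0.7}
    - {"offset": [0, -2, 123], "twist": 0, "grip": 0.7}

```text
time: 7.67
tool_pos: [0.5337, 0.253, 0.231]
tool_rot: [-0.003, 0.576, 0.817, -0.004]
contact_force: [-1.6, -0.8, -0.8]
gripper_width: 0.698
```

play_rows:
  increments:
    - {"offset": [0, 0, 0], "twist": 0, "grip": 0}
    - {"offset": [0, 0, 0], "twist": 0, "grip": 0}
    - {"offset": [0, 0, 0], "twist": 0, "grip": 0}
    - {"offset": [0, 0, 0], "twist": 0, "grip": 0}
    - {"offset": [0, 0, 0], "twist": 0, "grip": 0}

```text
time: 8.08
tool_pos: [0.5358, 0.2542, 0.2396]
tool_rot: [-0.0, 0.576, 0.817, -0.001]
contact_force: [-7.8, -3.2, 8.0]
gripper_width: 0.219
```

```bash
python3 -c "
from h import *
n='side'
im=manip.grab_frame(n)
cv2.imwrite('pics/c3.png',cv2.resize(im[280:440,230:390],(480,480),interpolation=3))
for q in ('pin_knob','pin_collar'): print(q,find(q,n,k=5))
go([.5375,.2535,.236],1.91)"
```

```text
pin_knob [([0.4091, 0.2227, 0.0732], 0.8, [375, 345]), ([0.6219, 0.2312, 0.0702], 0.67, [256, 345]), ([0.5408, 0.2512, 0.0745], 0.5, [301, 354]), ([0.6974, 0.3315, 0.0025], 0.35, [208, 415])]
pin_collar [([0.6248, 0.2326, 0.0443], 0.83, [256, 355]), ([0.5339, 0.256, 0.0555], 0.79, [305, 363]), ([0.4116, 0.2189, 0.0425], 0.67, [373, 354])]
t 8.23 pos [0.5358 0.2541 0.2396] yaw 1.914 F [-8.  -3.7  7.7] g 0.216 | offset [-1.2  1.4  3.6] twist 0.004
```

View pics/c3.png

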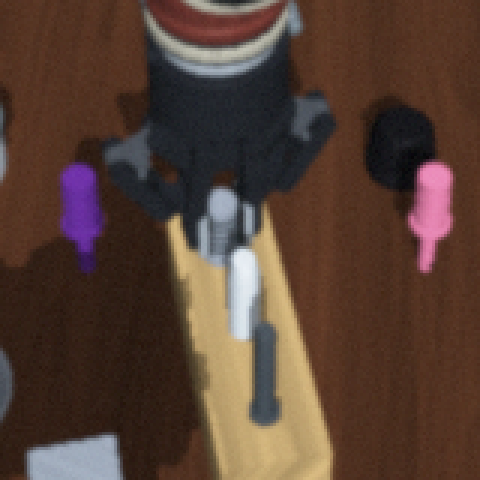

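Fingers closed on the ribbed pin knob (c3 at (222,225), width about 18–20 mm). Lifting.

play_rows:
  increments:
    - {"offset": [0, 0, -15], "twist": 0, "grip": 0}
    - {"offset": [0, 0, -35], "twist": 0, "grip": 0}
    - {"offset": [0, 0, -65], "twist": 0, "grip": 0}
    - {"offset": [0, 0, -100], "twist": 0, "grip": 0}
    - {"offset": [0, 0, -133], "twist": 0, "grip": 0}

```text
time: 8.65
tool_pos: [0.5357, 0.2542, 0.3729]
tool_rot: [0.001, 0.576, 0.817, 0.001]
contact_force: [0.2, 0.6, -0.1]
gripper_width: 0.22
```

```bash
python3 -c "
from h import *
go([.511,-.0375,.370],3.40)"
```

```text
t 8.65 pos [0.5357 0.2542 0.3729] yaw 1.913 F [ 0.2  0.6 -0.1] g 0.22 | offset [-266.4 -121.3    2.6] twist -1.487
```

play_rows:
  increments:
    - {"offset": [-30, -14, 0], "twist": -0.12, "grip": 0}
    - {"offset": [-60, -28, 0], "twist": -0.24, "grip": 0}
    - {"offset": [-90, -41, 0], "twist": -0.36, "grip": 0}
    - {"offset": [-120, -55, 0], "twist": -0.48, "grip": 0}
    - {"offset": [-150, -68, 0], "twist": -0.6, "grip": 0}

```text
time: 9.07
tool_pos: [0.5218, 0.0888, 0.3718]
tool_rot: [0.002, 0.306, 0.952, 0.001]
contact_force: [-0.1, -0.6, -1.7]
gripper_width: 0.215
```

play_rows:
  increments:
    - {"offset": [-18, -30, 0], "twist": -0.12, "grip": 0}
    - {"offset": [-36, -60, 0], "twist": -0.24, "grip": 0}
    - {"offset": [-54, -90, 0], "twist": -0.36, "grip": 0}
    - {"offset": [-66, -110, 0], "twist": -0.48, "grip": 0}
    - {"offset": [-66, -110, 0], "twist": -0.6, "grip": 0}

```text
time: 9.48
tool_pos: [0.5106, -0.0414, 0.3718]
tool_rot: [0.002, 0.013, 1.0, -0.001]
contact_force: [-0.4, 0.3, -1.0]
gripper_width: 0.216
```

play_rows:
  increments:
    - {"offset": [0, 0, 0], "twist": -0.12, "grip": 0}
    - {"offset": [0, 0, 0], "twist": -0.24, "grip": 0}
    - {"offset": [0, 0, 0], "twist": -0.287, "grip": 0}
    - {"offset": [0, 0, 0], "twist": -0.287, "grip": 0}
    - {"offset": [0, 0, 0], "twist": -0.287, "grip": 0}

```text
time: 9.9
tool_pos: [0.5109, -0.0378, 0.3712]
tool_rot: [0.001, -0.128, 0.992, -0.0]
contact_force: [-0.1, -0.5, -0.8]
gripper_width: 0.22
```

```bash
python3 -c "
from h import *
for i in range(2):
  im=manip.grab_frame('side')
  for q in ('pin_knob','pin_collar','pin_tip','upper_hole','lower_hole'): print(q,find(q,'side',k=5))
cv2.imwrite('pics/c4.png',cv2.resize(im[150:300,240:390],(600,600),interpolation=3))
go([.511,-.0375,.370],3.40)"
```

```text
pin_knob [([0.405, 0.2193, 0.0699], 0.85, [377, 345]), ([0.6221, 0.2296, 0.0644], 0.73, [257, 346]), ([0.5171, -0.0398, 0.2057], 0.43, [322, 197])]
pin_collar [([0.5573, 0.1677, 0.0433], 0.81, [295, 329]), ([0.412, 0.2188, 0.0438], 0.71, [372, 353]), ([0.6229, 0.2321, 0.0426], 0.69, [257, 355]), ([0.5117, -0.0336, 0.1884], 0.67, [324, 206])]
pin_tip [([0.5122, -0.0384, 0.1414], 0.71, [324, 223]), ([0.4139, 0.2172, 0.0], 0.63, [370, 367]), ([0.6256, 0.2341, -0.0032], 0.55, [257, 371]), ([0.5552, 0.1645, -0.0013], 0.54, [297, 343])]
upper_hole [([0.5129, -0.0358, 0.0971], 0.81, [323, 240])]
lower_hole [([0.5138, -0.0393, 0.0861], 0.95, [322, 243]), ([0.5139, -0.0369, 0.0979], 0.3, [322, 239])]
pin_knob [([0.5169, -0.0391, 0.2017], 0.64, [322, 199]), ([0.6228, 0.2337, 0.0644], 0.57, [256, 348]), ([0.408, 0.2207, 0.0713], 0.57, [376, 345]), ([0.5532, 0.1629, 0.0664], 0.52, [298, 319])]
pin_collar [([0.5547, 0.1645, 0.0427], 0.74, [297, 328]), ([0.6272, 0.232, 0.0426], 0.7, [255, 355]), ([0.4126, 0.22, 0.039], 0.66, [372, 355]), ([0.5151, -0.0371, 0.1873], 0.55, [322, 205])]
pin_tip [([0.413, 0.2194, -0.0005], 0.8, [370, 368]), ([0.6251, 0.2365, -0.0005], 0.62, [257, 371]), ([0.5111, -0.0388, 0.1415], 0.54, [324, 223])]
upper_hole [([0.5112, -0.0349, 0.0983], 0.88, [324, 240])]
lower_hole [([0.5114, -0.0383, 0.084], 0.97, [324, 244])]
t 10.5 pos [ 0.5109 -0.0377  0.3697] yaw -2.883 F [-0.2  0.4 -1.9] g 0.214 | offset [-0.2  0.2 -0.3] twist 0.0
```

View pics/c4.png

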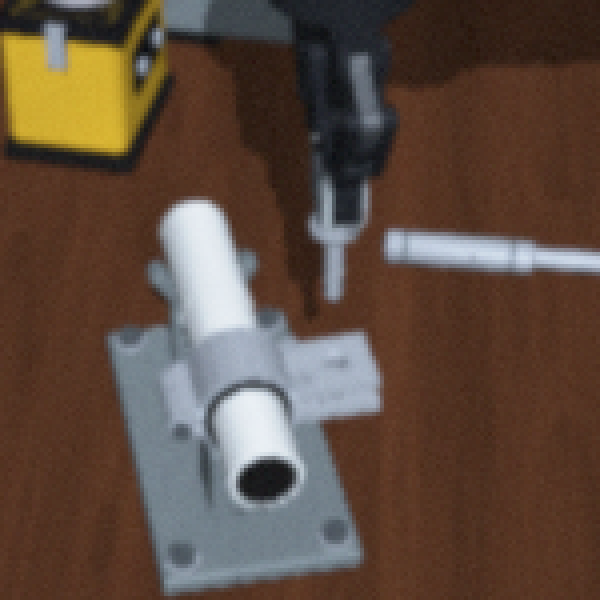

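The half is now down over the mast, with the lug hole at (340,360). The pin is held upright above it, its tip at (333,298).

```bash
python3 -c "
from h import *
print('tip',ray('side',323.3,224.3,.140),'hole',ray('side',325,239.75,.0975))
H=[];P=[]
for i in range(4):
  im=manip.grab_frame('side')
  for q,L in (('pin_tip',P),('upper_hole',H),('lower_hole',[])):
    for r in find(q,'side',k=5):
      w=np.array(r[0])
      if np.hypot(w[0]-.512,w[1]+.037)<.015: L.append(w); 
print(np.mean(P,0),np.std(P,0),len(P)); print(np.mean(H,0),np.std(H,0),len(H))
cv2.imwrite('pics/z.png',cv2.resize(im[205:255,295:345],(600,600),interpolation=cv2.INTER_CUBIC))
go([.511,-.0375,.370],3.40)"
```

```text
tip [ 0.5126 -0.0351  0.14  ] hole [ 0.5084 -0.0358  0.0975]
[ 0.510825 -0.036675  0.138775] [0.00096014 0.00226316 0.00155624] 4
[ 0.512675 -0.035575  0.1076  ] [0.00217069 0.00178938 0.01836505] 4
t 11.3 pos [ 0.5109 -0.0377  0.3697] yaw -2.883 F [-0.1  0.1 -0.3] g 0.216 | offset [-0.2  0.2 -0.3] twist 0.0
```

View pics/z.png

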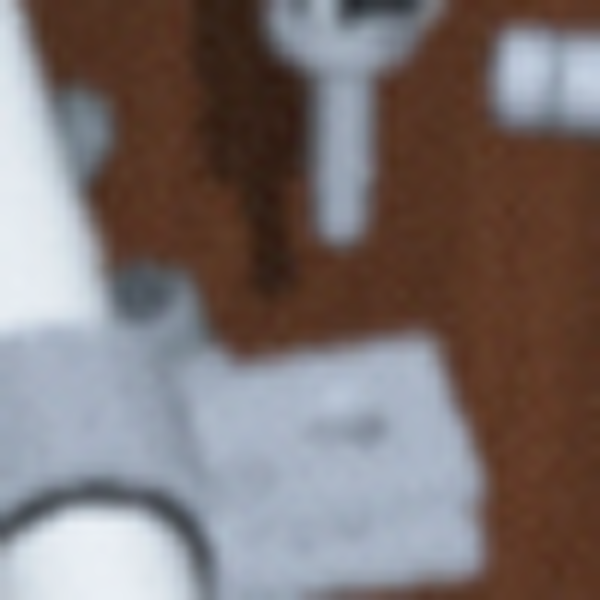

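The zoom shows the tip at (342,245) and the hole at about (347,426). I'll lower until the tip is just above the lug and compare there, where parallax vanishes.

play_rows:
  increments:
    - {"offset": [0, 0, 15], "twist": 0, "grip": 0}
    - {"offset": [0, 0, 28], "twist": 0, "grip": 0}
    - {"offset": [0, 0, 36], "twist": 0, "grip": 0}
    - {"offset": [0, 0, 36], "twist": 0, "grip": 0}
    - {"offset": [0, 0, 36], "twist": 0, "grip": 0}

```text
time: 11.72
tool_pos: [0.5106, -0.0377, 0.3327]
tool_rot: [-0.001, -0.129, 0.992, 0.0]
contact_force: [-0.6, 0.2, -1.0]
gripper_width: 0.215
```

```bash
python3 -c "
from h import *
P=[]
ims=[]
for i in range(6): ims.append(manip.grab_frame('side').astype(float))
im=np.mean(ims,0).astype(np.uint8)
print(find('pin_tip','side'),find('upper_hole','side'),find('pin_collar','side',k=5))
cv2.imwrite('pics/z2.png',cv2.resize(im[205:255,295:345],(600,600),interpolation=cv2.INTER_CUBIC))
t=manip.grab_frame('top'); cv2.imwrite('pics/t2.png',cv2.resize(t[200:300,270:370],(500,500),interpolation=2))
go([.511,-.0375,.334],3.40)
# projections for TCP-centred tip and lug hole candidates
s=manip.state()['tool_pos']
print(pix('side',[s[0],s[1],s[2]-.2296]))"
```

```text
[([0.5541, 0.1671, 0.0008], 0.69, [298, 343]), ([0.4132, 0.2167, 0.0011], 0.63, [370, 367]), ([0.5117, -0.0392, 0.1072], 0.41, [324, 235])] [([0.5157, -0.0368, 0.0964], 0.56, [322, 240]), ([0.5181, 0.3043, 0.0119], 0.46, [312, 402])] [([0.6245, 0.2323, 0.0399], 0.84, [256, 356]), ([0.4091, 0.2205, 0.0402], 0.7, [374, 355]), ([0.5134, -0.0368, 0.1515], 0.53, [323, 219])]
t 12.22 pos [ 0.5109 -0.0377  0.3339] yaw -2.883 F [ 0.3 -0.2 -1.2] g 0.217 | offset [-0.2  0.2 -0.1] twist 0.0
[324, 237]
```

View pics/z2.png

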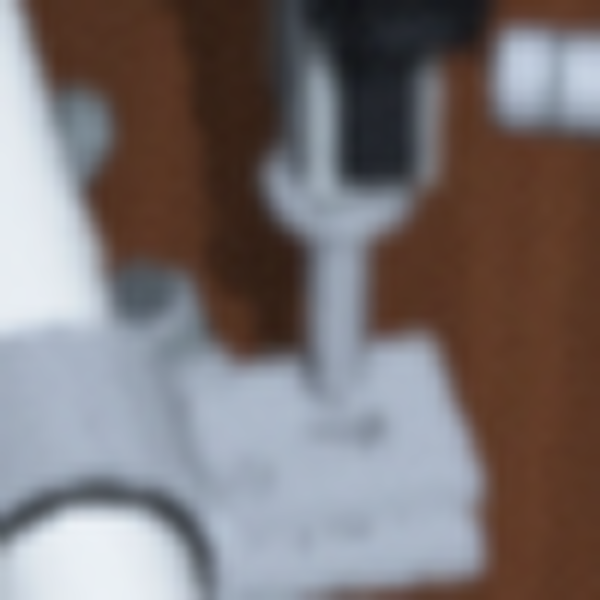

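The averaged zoom shows the pin axis at column 337 and the hole centred near column 347, so I need about 1.5 mm towards the robot. The y offset is within the fit. I'll try gently and watch the force.

play_rows:
  increments:
    - {"offset": [1.3, 0, 2], "twist": 0, "grip": 0}
    - {"offset": [1.3, 0, 5], "twist": 0, "grip": 0}
    - {"offset": [1.3, 0, 8], "twist": 0, "grip": 0}
    - {"offset": [1.3, 0, 11], "twist": 0, "grip": 0}
    - {"offset": [1.3, 0, 11], "twist": 0, "grip": 0}

```text
time: 12.63
tool_pos: [0.5093, -0.038, 0.3215]
tool_rot: [-0.001, -0.129, 0.992, 0.0]
contact_force: [-0.1, -0.0, -1.3]
gripper_width: 0.217
```

```bash
python3 -c "
from h import *
for i in range(2): manip.grab_frame('side')
go([.511,-.0375,.323],3.40); print(manip.state()['ft_torque'])"
```

```text
t 12.73 pos [ 0.5095 -0.0381  0.3223] yaw -2.883 F [ 0.  -0.4 -1.2] g 0.218 | offset [-1.6  0.2 -0.7] twist 0.0
[-0.04025768  0.04879911  0.03243347]
```

play_rows:
  increments:
    - {"offset": [0, 0, 3], "twist": 0, "grip": 0}
    - {"offset": [0, 0, 6], "twist": 0, "grip": 0}
    - {"offset": [0, 0, 9], "twist": 0, "grip": 0}
    - {"offset": [0, 0, 12], "twist": 0, "grip": 0}
    - {"offset": [0, 0, 12], "twist": 0, "grip": 0}

```text
time: 13.15
tool_pos: [0.5093, -0.038, 0.3097]
tool_rot: [-0.001, -0.129, 0.992, 0.0]
contact_force: [0.2, -0.5, -2.1]
gripper_width: 0.215
```

```bash
python3 -c "
from h import *
for i in range(2): manip.grab_frame('side')
go([.511,-.0375,.311],3.40); print(manip.state()['ft_torque'])"
```

```text
t 13.25 pos [ 0.5095 -0.0381  0.3104] yaw -2.883 F [ 0.2  0.4 -0. ] g 0.215 | offset [-1.6  0.2 -0.6] twist 0.0
[0.00490252 0.01764483 0.02266107]
```

play_rows:
  increments:
    - {"offset": [0, 0, 5], "twist": 0, "grip": 0}
    - {"offset": [0, 0, 10], "twist": 0, "grip": 0}
    - {"offset": [0, 0, 15], "twist": 0, "grip": 0}
    - {"offset": [0, 0, 20], "twist": 0, "grip": 0}
    - {"offset": [0, 0, 24], "twist": 0, "grip": 0}

```text
time: 13.67
tool_pos: [0.5094, -0.038, 0.2857]
tool_rot: [-0.0, -0.129, 0.992, 0.0]
contact_force: [0.4, 1.0, -0.4]
gripper_width: 0.217
```

```bash
python3 -c "
from h import *
im=manip.grab_frame('side')
go([.511,-.0375,.287],3.40); print(manip.state()['ft_torque'])
cv2.imwrite('pics/z3.png',cv2.resize(im[205:255,295:345],(600,600),interpolation=cv2.INTER_CUBIC))"
```

```text
t 13.72 pos [ 0.5091 -0.038   0.2849] yaw -2.883 F [-1.7 -0.5 -0.7] g 0.217 | offset [-2.  -0.  -2.1] twist 0.0
[-0.02292863  0.008542   -0.01529794]
```

View pics/z3.png

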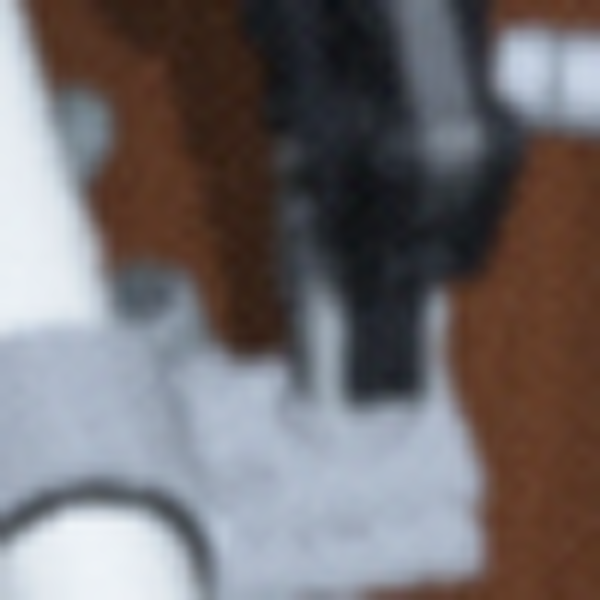

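The collar is just above the upper lug, at (360,420), and the pin is through both holes. Now I'll press.

play_rows:
  increments:
    - {"offset": [0, 0, 3], "twist": 0, "grip": 0}
    - {"offset": [0, 0, 5], "twist": 0, "grip": 0}
    - {"offset": [0, 0, 7], "twist": 0, "grip": 0}
    - {"offset": [0, 0, 9], "twist": 0, "grip": 0}
    - {"offset": [0, 0, 9], "twist": 0, "grip": 0}

```text
time: 14.13
tool_pos: [0.5097, -0.0382, 0.2783]
tool_rot: [-0.0, -0.129, 0.992, -0.0]
contact_force: [-3.5, 0.4, 5.2]
gripper_width: 0.217
```

```bash
python3 -c "
from h import *
manip.grab_frame('side'); manip.grab_frame('side')
go([.511,-.0375,.278],3.40); print(manip.state()['ft_torque'])"
```

```text
t 14.23 pos [ 0.5098 -0.0381  0.2786] yaw -2.883 F [-2.2 -0.2  4.8] g 0.214 | offset [-1.3  0.3  0.6] twist 0.0
[0.09804931 0.57282853 0.00940119]
```

play_rows:
  increments:
    - {"offset": [0, 0, 1], "twist": 0, "grip": 0}
    - {"offset": [0, 0, 2], "twist": 0, "grip": 0}
    - {"offset": [0, 0, 3], "twist": 0, "grip": 0}
    - {"offset": [0, 0, 4], "twist": 0, "grip": 0}
    - {"offset": [0, 0, 4], "twist": 0, "grip": 0}

```text
time: 14.65
tool_pos: [0.5101, -0.0383, 0.2762]
tool_rot: [0.0, -0.129, 0.992, -0.0]
contact_force: [-7.4, -0.7, 12.8]
gripper_width: 0.219
```

```bash
python3 -c "
from h import *
manip.grab_frame('side'); manip.grab_frame('side')
go([.511,-.0375,.278],3.40); print(manip.state()['ft_torque'])"
```

```text
t 14.75 pos [ 0.51   -0.0383  0.2762] yaw -2.883 F [-7.  -0.3 12.5] g 0.219 | offset [-1.2  0.5 -1.8] twist 0.0
[0.0156356  1.25235286 0.07232466]
```

play_rows:
  increments:
    - {"offset": [0.7, 0, 1], "twist": 0, "grip": 0}
    - {"offset": [1.4, 0, 2], "twist": 0, "grip": 0}
    - {"offset": [2, 0, 3], "twist": 0, "grip": 0}
    - {"offset": [2, 0, 3], "twist": 0, "grip": 0}
    - {"offset": [2, 0, 3], "twist": 0, "grip": 0}

```text
time: 15.17
tool_pos: [0.5091, -0.0387, 0.2752]
tool_rot: [0.002, -0.129, 0.992, -0.001]
contact_force: [-5.9, 1.4, 18.4]
gripper_width: 0.216
```

```bash
python3 -c "
from h import *
im=manip.grab_frame('side'); manip.grab_frame('side')
for q in ('upper_hole','pin_collar','lower_hole'): print(q,[r for r in find(q,'side',k=5) if abs(r[0][0]-.51)<.02 and r[0][1]<.05])
go([.511,-.0375,.278],3.40); print(manip.state()['ft_torque'])
cv2.imwrite('pics/z4.png',cv2.resize(im[200:270,280:350],(700,600),interpolation=cv2.INTER_CUBIC))"
```

```text
upper_hole [([0.5122, -0.035, 0.0918], 0.57, [323, 242])]
pin_collar [([0.5109, -0.0372, 0.0915], 0.64, [324, 241])]
lower_hole [([0.5119, -0.0395, 0.0822], 0.95, [323, 244])]
t 15.42 pos [ 0.5091 -0.0387  0.2752] yaw -2.883 F [-7.6  1.4 17.6] g 0.217 | offset [-2.1  0.7 -2.8] twist 0.0
[0.38414736 1.04329625 0.06409766]
```

play_rows:
  increments:
    - {"offset": [0.7, 0, 0.3], "twist": 0, "grip": 0}
    - {"offset": [1.4, 0, 0.6], "twist": 0, "grip": 0}
    - {"offset": [2, 0, 1], "twist": 0, "grip": 0}
    - {"offset": [2, 0, 1], "twist": 0, "grip": 0}
    - {"offset": [2, 0, 1], "twist": 0, "grip": 0}

```text
time: 15.83
tool_pos: [0.5081, -0.039, 0.2751]
tool_rot: [0.005, -0.129, 0.992, -0.0]
contact_force: [-2.4, 3.6, 18.2]
gripper_width: 0.218
```

```bash
python3 -c "
from h import *
im=np.mean([manip.grab_frame('side').astype(float) for i in range(5)],0).astype(np.uint8)
go([.511,-.0375,.278],3.40); print(manip.state()['ft_torque'],manip.state()['joint_vel'])
cv2.imwrite('pics/z4.png',cv2.resize(im[205:265,280:340],(600,600),interpolation=cv2.INTER_CUBIC))"
```

```text
t 16.08 pos [ 0.5081 -0.039   0.2751] yaw -2.883 F [-2.5  2.9 17.4] g 0.217 | offset [-3.2  0.7 -2.8] twist 0.0
[ 0.72928889  0.36569364 -0.01953642] [-6.44018641e-04 -4.48128010e-05  2.56590481e-04 -1.28117554e-03
  1.39616953e-04 -2.19639570e-04]
```

View pics/z4.png

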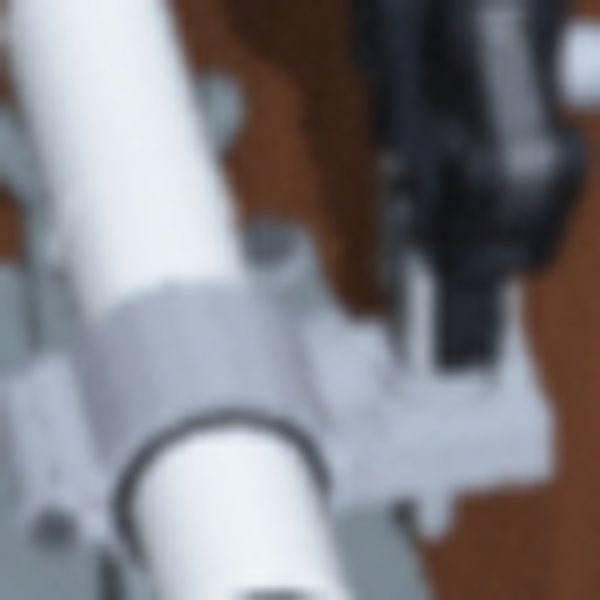

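The pin tip protrudes below the lower lug at (435,515), the collar sits on the upper lug at (465,380), and the lugs look parallel. One hold to check that the force is steady, then I'll hand in.

play_rows:
  increments:
    - {"offset": [0, 0, 0.5], "twist": 0, "grip": 0}
    - {"offset": [0, 0, 1], "twist": 0, "grip": 0}
    - {"offset": [0, 0, 1], "twist": 0, "grip": 0}
    - {"offset": [0, 0, 1], "twist": 0, "grip": 0}
    - {"offset": [0, 0, 1], "twist": 0, "grip": 0}

```text
time: 16.5
tool_pos: [0.5082, -0.039, 0.2747]
tool_rot: [0.004, -0.129, 0.992, -0.0]
contact_force: [-5.2, 3.8, 21.0]
gripper_width: 0.218
```

```bash
python3 -c "
from h import *
go([.511,-.0375,.278]); [manip.grab_frame('side') for i in range(6)]; go([.511,-.0375,.278])
print(manip.job_done())"
```

```text
t 16.5 pos [ 0.5082 -0.039   0.2747] yaw -2.883 F [-5.2  3.8 21. ] g 0.218 | offset [-3.1  0.7 -3.2] twist None
t 16.8 pos [ 0.5082 -0.039   0.2748] yaw -2.883 F [-4.6  3.6 20.9] g 0.214 | offset [-3.1  0.7 -3.2] twist None
the job is handed in; nothing more can be done
None
```

The job is done and handed in at about 16.8 s: the upper half is swung down over the mast, and the pin is through both lugs with its collar on the upper one. The arm is still gripping the pin and bearing down on it.

**Last checks:**
- **Press:** it held at about 21 N downwards, and the pose did not move over the final 0.3 s. Full closure needs about 8 N, so the clamp should be fully shut. I could not measure the closing angle itself.
- **Pin:** the last picture, taken just before the final 1 mm of press, showed the tip sticking out below the lower lug and the collar on the upper lug. The lugs looked parallel.
- **Side load:** about 6 N remained sideways on the pin.
- **Height mismatch:** my estimate of the collar height came out about 3–4 mm lower than a shut clamp allows. I put that down to my estimate of where the knob sits in the grip, plus up to about 1 mm of slip or give in the grip. I did not confirm either.
- **Other parts:** I moved nothing else on purpose. I did not re-check the other tools and parts one by one at the end.

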